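Slide the hand-rest board home beside the lapping wheel

ROBOT

A 7-joint arm with a two-finger parallel gripper is mounted at the origin on the work surface. World frame = base frame: x ahead of the robot, y to its left, z up, the work surface at z = 0. Lengths are in m, angles in rad, forces in N, time in s.
With the tool pointing down it reaches from about 0.4 to 0.85 m from the base axis. Payload 4.5 kg.
Tool frame: the origin (TCP) lies at the very end of the fingers, on their centre line; the grasp point (between the pads) lies 19 mm behind it (r.grip_point_offset is the distance from the TCP to the grasp point, in m); z points along the fingers, y is the line along which they close (so a half turn about z gives the same grasp; the last joint's range is limited). The gripper opens to 88 mm and grips with 3 to 60 N. Pads are 18 mm wide; open, the fingers measure 123 mm over their backs; the gripper's body (75 mm by 187 mm) begins 45 mm behind the grasp point.
Start: joints at [1.226, 0.689, -0.195, 1.565, 0.157, 0.902, -0.215], TCP at [0.231, -0.581, 0.239] pointing down, gripper open.
Joint ranges: [-3.01, 3.01], [-0.46, 2.08], [-1.47, 1.51], [0.13, 2.56], [-1, 4.14], [0.04, 2.09], [-2.66, 2.66]. Speed limits (rad/s): [2.57, 2.57, 3.14, 3.14, 3.14, 3.14, 3.14].

INTERFACE

Orientations are given as a unit quaternion [x, y, z, w].
In Python, from plant import r gives the robot as it stands.
- The arm moves only by the tool carry_out, never from a script. Its argument "rows" is a list of rows, each a list of 3 entries, a list of its own where there are three numbers: the shift along the tool's x, y, z in cm, then the turn, a rotation vector about the tool's x, y, z in degrees, then the closure, from 0 (fully open) to 1 (shut). A call has 1 to 12 rows; each row is the pose to reach, as a shift and turn from the pose commanded when the call began, along the tool's axes at that moment; what a row does not reach only later rows make up. A row lasts 1/10 s, in which the tool goes at most 50 mm and 8.59 degrees, less where a joint would pass 70% of its speed; a pose out of reach is approached as far as the arm can. A call with a gripper value outside its range is refused whole. The fingers move at their own pace and stop on an object; "newtons" is the grip in N (left out, the last holds). Time passes only in rows, so rows that repeat a pose let the fingers close. It gives the time, the measured TCP pose, the force, the opening and the grip force at its end, in the units of the state.
- r.get_state(): the state, without advancing time (a new reading comes with each control period).
- r.snapshot(name): name is "scene" or "top" or "wrist"; returns a dict with "image" (420x560x3 uint8, red, green, blue), "fx", "fy", "cx", "cy" (pixels), "pose" (4x4, takes a point from camera to world coordinates). Camera axes: x right, y up, looking along -z (the intrinsics and any distortion apply to the point x, -y, -z); pixel columns grow to the right and rows downward; lengths in m; the calibration is good to about 2 mm. The wrist camera is an equidistant fisheye: a pixel r from the principal point sees the ray r / f radians off the axis. A picture is of the moment at which its call begins. There is no depth.
- r.finish_job(): hands the job in; it is judged then, once.
The state is a dict: "clock": time; "q": joint angles; "qd": joint speeds; "joint_torque": joint torques, N m; "tool_pos": TCP position; "eef_rot": TCP orientation; "contact_force": force on the tool from outside, world axes, zero at the start; "moment": the same for the moment, N m; "opening": opening from 0.0 (shut) to 1.0 (fully open); "finger_force": force on a finger pad.
Only numpy, scipy, OpenCV 4.12 (cv2) and the standard library are available. Lean on these libraries where they do the work, as an engineer would, in place of code of your own. Each camera call takes 0.05 s, during which the arm holds its last target. There are 200 camera calls.

TASK

With the fingertips, push the wooden hand-rest board along its rails towards the stop end, beside the grinding wheel, until it drops flat into its locating notches; do not lift it off the rails, and leave the pot, the orange stone holder and the cup where they stand. Then press down on top of the board, and finish while still holding it pressed down with the fingertips.

Things in the scene. Friction and masses are not known exactly. Their poses are not given: they have to be found in the camera images.
- board: Loose wooden hand-rest board, black pad flush in its top: slab 116 (x) x 140 (y) x 18 mm, 0.28-0.49 kg, on four feet 10 mm high. Origin: middle of the board at the soles of the feet; slab underside 10, top 28 mm above it. z up, y along the rails towards the stop end. Starts up on the rails, aligned with them, 120 to 210 mm short of home. Two feet at y = +55, x = +-30; two at y = -55, x = +-50 mm.
- push_face (a point): Middle of the board's free end face (116 wide, 18 mm high) at its -y end, away from the stop end: 70 mm behind the board's origin and 19 mm above it. Clear behind; pushing here along +y slides the board.
- notch (a point): Where the board's origin is once home: level with the notch floors, 37 mm above the bench, 8 mm below the lane tops; y points the way to push, x across towards the wheel. Notches are 22 mm long for 16 mm feet (+-3 mm play). Front feet run on the inner lanes, rear feet on the outer, one notch per lane: all four drop together, only here, then meet the notch walls: the push force rises.
- track: Fixed lapping machine. Origin on the bench; x across the rails to the wheel, y along them to the stop end; notch at (0, 60, 37) mm. Four metal lanes, tops 45 mm up, y = -250 to 170, x = +-18 to +-60 mm. Green fences at x = +-60 to +-68, 57 mm high, leave the board 2 mm play a side. Green stop across y = 174 to 186, 69 mm high. Steel column at (235, -130), within 35 mm of its axis, 181 mm high.
- wheel (a point): Top centre of the grinding wheel's nut, 76 mm above the bench. Wheel and pan, radius 111 mm around it, are up to 60 mm high and fixed; it stands still.
- pot: Loose metal pot, diameter 58, height 66 mm, standing near the rails; not to be disturbed. Origin: centre of its underside.
- dop: Loose stone holder with an orange foot and a dark steel tip, upright near the rails, diameter 44, height 75 mm; not to be disturbed. Origin: centre of its underside.
- cup: Loose open copper cup, diameter 54, height 45 mm, standing near the rails; not to be disturbed. Origin: centre of its underside.
Mind the look-alikes: they are no part of the job. Several things have the shape of the board; the one meant has the colours described above.

How it is judged:
By the outcome, as a careful person would: the job done as asked, in the order asked, and still so for the second after the job is handed in, while the arm keeps its last pose, push and grip.
It also fails if it takes over 48 s, if anything falls off the work surface, if the arm or the gripper's body presses on something with over 40 N, if the wrist force passes 120 N, or if a joint passes its speed limit or range.

## Working session

There is one attempt and no reset: what is moved stays moved. The work goes in short steps, Python scripts to look and compute and a tool call to move; the robot and the scene stay as the last step left them, time stands still between calls to the robot, and variables do not carry over. Pictures are saved under pics/ and viewed, at most 10 in all, crops included, and the job is handed in when it is done.

Besides the shell and the picture viewer there is one more tool, called after "Emit:" by a JSON object that holds its "name" and its "arguments", one argument or row to a line. carry_out: Moves the arm, as the interface text tells. Its arguments: {"type":"object","properties":{"rows":{"type":"array"},"newtons":{"type":"number"}},"required":["rows"]}

```bash
mkdir -p pics
python3 - <<'E'
from plant import r
import cv2,pickle
d={}
for n in("scene","top"):
    s=r.snapshot(n);d[n]=s;cv2.imwrite(f"pics/{n}0.png",s["image"][:,:,::-1])
    print(n,s["fx"],s["fy"],s["cx"],s["cy"],s["pose"], [k for k in s])
pickle.dump(d,open("s0.pkl","wb"))
st=r.get_state();print(st["clock"],st["tool_pos"],st["eef_rot"])
E
```

```text
scene 453.51706013883444 453.51706013883444 281.0870649624985 207.49985376013043 [[-0.33652055 -0.69731075  0.63285989  1.22603652]
 [ 0.94167393 -0.24774209  0.2277588   0.3203523 ]
 [-0.00203263  0.67259318  0.74000965  0.91255126]
 [ 0.          0.          0.          1.        ]] ['image', 'fx', 'fy', 'cx', 'cy', 'pose']
top 460.92528168838135 460.92528168838135 280.711798008936 211.80549338979642 [[ 0.00915771  0.99041081 -0.1378498   0.3334083 ]
 [-0.99987944  0.00734085 -0.0136826   0.04398633]
 [-0.01253946  0.13795849  0.99035863  1.24925138]
 [ 0.          0.          0.          1.        ]] ['image', 'fx', 'fy', 'cx', 'cy', 'pose']
0.1 [ 0.23091795 -0.5802187   0.23800547] [ 9.82110869e-01  1.88301993e-01 -1.77989712e-04 -7.54550596e-04]
```

View pics/top0.png

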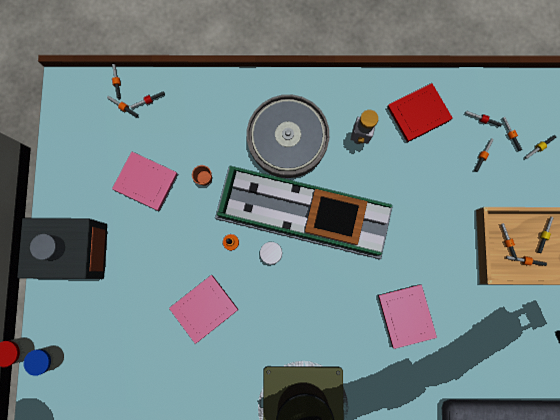

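View pics/scene0.png

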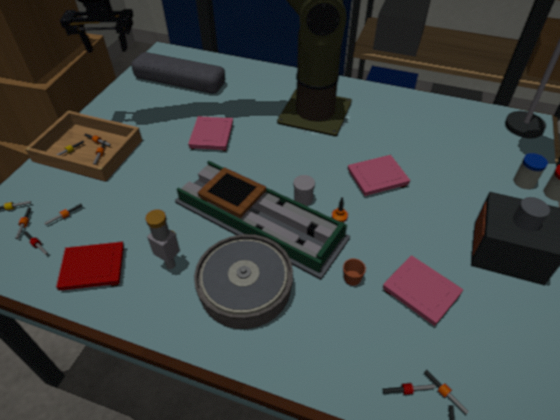

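The top view shows the rails running from the right end (388,228) to the stop (225,193), with the board at (337,217). The four notches are at (253,187), (295,188), (248,208) and (287,226). The wheel is at (288,133), column (366,125), pot (270,253), dop (230,242) and cup (202,176).

```bash
cat > h.py <<'E'
import numpy as np,cv2
def ray(s,u,v,z):
    P=s["pose"];d=P[:3,:3]@np.array([(u-s["cx"])/s["fx"],-(v-s["cy"])/s["fy"],-1]);o=P[:3,3]
    return o+d*(z-o[2])/d[2]
def proj(s,p):
    P=s["pose"];c=P[:3,:3].T@(np.asarray(p)-P[:3,3]);return np.array([s["cx"]+s["fx"]*c[0]/-c[2],s["cy"]-s["fy"]*c[1]/-c[2]])
E
python3 - <<'E'
import pickle
from h import *
d=pickle.load(open("s0.pkl","rb"));s=d["top"];im=s["image"].copy()
hsv=cv2.cvtColor(im,cv2.COLOR_RGB2HSV);g=hsv[...,2]
# notches
tr=[]
for (u,v),t in zip([(253,187),(248,208),(295,188),(287,226)],[(30,115),(-30,115),(50,5),(-50,5)]):
    w=g[v-9:v+10,u-9:u+10];m=(w<70)
    n,l,st,c=cv2.connectedComponentsWithStats(m.astype(np.uint8))
    k=1+np.argmin([np.hypot(*(c[i]-9)) for i in range(1,n)])
    uu,vv=u-9+c[k][0],v-9+c[k][1];p=ray(s,uu,vv,.045);tr.append((t,p[:2]));print(t,st[k],uu,vv,p)
A=np.array([a for a,_ in tr])/1e3;B=np.array([b for _,b in tr])
ac,bc=A.mean(0),B.mean(0);U,S,V=np.linalg.svd((A-ac).T@(B-bc));R=(V.T@np.diag([1,np.linalg.det(V.T@U.T)])@U.T)
t=bc-R@ac;print("res mm",(A@R.T+t-B)*1e3);print("track",t,"yaw",np.degrees(np.arctan2(R[1,0],R[0,0])))
m=((hsv[...,0]>5)&(hsv[...,0]<22)&(hsv[...,1]>110)).astype(np.uint8);n,l,st,c=cv2.connectedComponentsWithStats(m)
k=l[206,312] or l[195,330];print("board blob",st[k])
pts=np.argwhere(l==k)[:,::-1].astype(np.float32);bx=cv2.boxPoints(cv2.minAreaRect(pts))
for q in bx:
    p=ray(s,*q,.073)[:2];print("board corner track mm",R.T@(p-t)*1e3)
for nm,q,z in[("pot",(270,252),.066),("dop",(230,241),.07),("cup",(202,175),.045),("wheel",(288,133),.076),("col",(369,118),.181)]:
    p=ray(s,*q,z)[:2];print(nm,p,R.T@(p-t)*1e3)
np.savez("track.npz",R=R,t=t)
# overlays on both views
for n in("scene","top"):
    s=d[n];im=cv2.resize(s["image"][:,:,::-1],None,fx=3,fy=3,interpolation=cv2.INTER_CUBIC)
    def L(ps,col):
        q=[(proj(s,[*(R@np.array(p[:2])/1e3+t),p[2]/1e3])*3+1).astype(int) for p in ps];cv2.polylines(im,[np.array(q)],True,col,1)
    L([(-68,-250,57),(68,-250,57),(68,186,57),(-68,186,57)],(255,0,255))
    L([(-60,174,69),(60,174,69),(60,186,69),(-60,186,69)],(0,255,255))
    x0,y0=(500,400) if n=="scene" else (620,380)
    cv2.imwrite(f"pics/{n}ov.png",im[y0:y0+480,x0:x0+620])
E
```

```text
(30, 115) [ 0  5 19 13 98] 253.07142857142858 188.90816326530611 [0.56194407 0.13467364 0.045     ]
(-30, 115) [ 5  4  9  9 54] 247.94444444444446 207.48148148148147 [0.51193044 0.14736964 0.045     ]
(50, 5) [ 0  3 19 11 81] 295.5925925925926 186.97530864197532 [0.56793058 0.02169418 0.045     ]
(-50, 5) [ 4  5  9  8 51] 286.3137254901961 225.19607843137254 [0.46562296 0.04558125 0.045     ]
res mm [[ 5.38478805  0.47894274]
 [-3.36971634 -0.1213037 ]
 [-3.18790313  1.68492134]
 [ 1.17283142 -2.04256038]]
track [0.51476125 0.02856155] yaw -11.630302365763225
board blob [ 305  189   62   56 1236]
board corner track mm [-61.4346779  -41.56408235]
board corner track mm [ 55.19190875 -45.4449133 ]
board corner track mm [  50.33784826 -185.86368848]
board corner track mm [ -65.6079491  -180.21941277]
pot [0.39394571 0.08682415] [-130.08055238   32.71046586]
dop [0.42100343 0.18963338] [-124.30429368  138.86362863]
cup [0.59882092 0.27199195] [ 33.25922946 255.3785563 ]
wheel [0.70629731 0.04292768] [184.70743142  52.68407303]
col [ 0.71120378 -0.15129191] [ 228.66704979 -136.55882994]
```

View pics/topov.png

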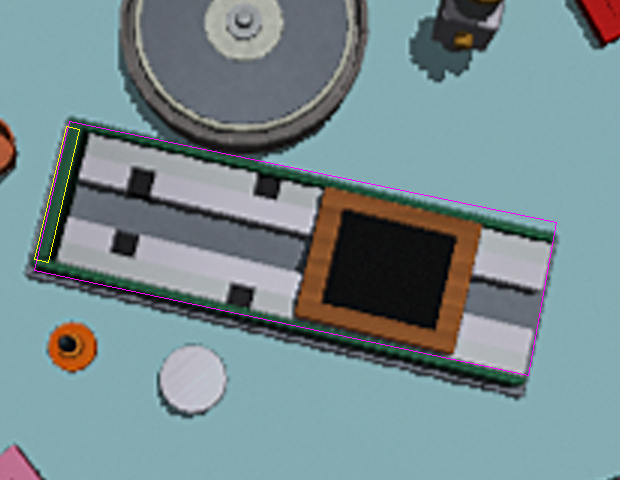

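The overlay shows the notches and stop match, but the yaw is about 2° off at the far end, and the board rectangle gives the same error. I'm correcting yaw to about -13.6° and computing the approach behind the push face.

```bash
cat >> h.py <<'E'
from scipy.spatial.transform import Rotation as Ro
import os
yaw=np.radians(-13.6);R=np.array([[np.cos(yaw),-np.sin(yaw)],[np.sin(yaw),np.cos(yaw)]])
_z=np.load("track.npz");t=_z["t"]+_z["R"]@[0,.06]-R@[0,.06]
def W(x,y,z):return np.array([*(R@np.array([x,y])/1e3+t),z/1e3])
def T(p):return np.array([*(R.T@(np.asarray(p)[:2]-t)*1e3),p[2]*1e3])
# goal tool rotation: tool y along track x, z down
G=np.eye(3);G[:2,1]=R[:,0];G[2,2]=-1;G[2,1]=0;G[:,2]=[0,0,-1];G[:,0]=np.cross(G[:,1],G[:,2])
def rel(st,x,y,z):
    C=Ro.from_quat(st["eef_rot"]);d=C.inv().apply(W(x,y,z)-st["tool_pos"])*100
    return np.round(d,2),np.round((C.inv()*Ro.from_matrix(G)).as_rotvec(degrees=True),1)
E
python3 - <<'E'
from plant import r
from h import *
import pickle
st=r.get_state();print(t,W(0,-215,55),rel(st,0,-225,160),T(st["tool_pos"]))
s=pickle.load(open("s0.pkl","rb"))["top"]
for c in[(-58,-43),(58,-43),(58,-183),(-58,-183)]:print(proj(s,W(*c,73))*3-[620,380])
for c in[(-68,-250),(68,-250),(68,186),(-68,186)]:print(proj(s,W(*c,57))*3-[620,380])
E
```

```text
[0.51274849 0.02901202] [ 0.46219293 -0.1799596   0.055     ] (array([ 35.71, -27.81,   7.84]), array([ -0.1,  -0. , -54.7])) [-130.67249403 -658.41873085  238.00547212]
[291.17383189 314.97263706]
[323.04974319 185.24044808]
[481.5214379  223.95377447]
[451.52017353 354.89391969]
[522.50097777 386.48598612]
[556.21323359 234.30132683]
[ 72.61895974 116.29200304]
[ 32.32640989 264.21740758]
```

Emit:
{"name": "carry_out", "arguments": {
  "rows": [
    [[3.2,-2.5,0.5],[0,0,-5],0.6],
    [[6.5,-5,1],[0,0,-10],0.6],
    [[9.7,-7.6,1.5],[0,0,-15],0.6],
    [[13,-10,2],[0,0,-20],0.6],
    [[16.2,-12.6,3],[0,0,-25],0.6],
    [[19.5,-15.2,4],[0,0,-30],0.6],
    [[22.7,-17.7,5],[0,0,-35],0.6],
    [[26,-20.2,6],[0,0,-40],0.6],
    [[29.2,-22.7,7],[0,0,-45],0.6],
    [[32.5,-25.3,7.8],[0,0,-50],0.6],
    [[35.7,-27.8,7.8],[0,0,-54.7],0.6],
    [[35.7,-27.8,7.8],[0,0,-54.7],0.6]
  ]
}}

```text
clock: 1.3
tool_pos: [0.4638, -0.1838, 0.1607]
eef_rot: [0.782, 0.623, 0.003, -0.001]
contact_force: [-0.8, -0.0, -0.6]
opening: 0.4
finger_force: 0.0
```

Run:
```python
from plant import r
from h import *
s=r.snapshot("wrist");cv2.imwrite("pics/w1.png",s["image"][:,:,::-1])
st=r.get_state();print(st["clock"],T(st["tool_pos"]),rel(st,0,-225,55),st["q"],st["opening"],st["contact_force"])
```

```text
1.35 [   1.18142074 -222.17543765  160.57152784] (array([-0.3 , -0.13, 10.56]), array([ 0. , -0.1,  0.4])) [ 0.50470127  0.66547641 -0.33775333  2.01514827  0.41538975  0.52618482
 -0.36026593] 0.398310771460537 [ 0.21482352 -0.91677671 -1.26703524]
```

View pics/w1.png

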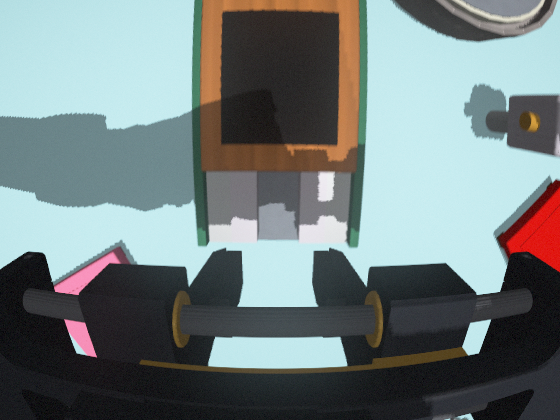

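The wrist view shows the board centred at column 280 and the fingertips at 278. The rails are vertical in the picture and the gap behind the push face is clear.

Emit:
{"name": "carry_out", "arguments": {
  "rows": [
    [[-0.3,-0.1,3],[0,0,0.4],0.6],
    [[-0.3,-0.1,6],[0,0,0.4],0.6],
    [[-0.3,-0.1,8.5],[0,0,0.4],0.6],
    [[-0.3,-0.1,10],[0,0,0.4],0.6],
    [[-0.3,-0.1,10.5],[0,0,0.4],0.6],
    [[-0.3,-0.1,10.5],[0,0,0.4],0.6]
  ]
}}

```text
clock: 1.95
tool_pos: [0.4575, -0.194, 0.0553]
eef_rot: [0.789, 0.615, -0.001, -0.0]
contact_force: [0.3, 0.3, 0.3]
opening: 0.399
finger_force: 0.0
```

Run:
```python
from plant import r
from h import *
st=r.get_state();print(st["clock"],T(st["tool_pos"]),rel(st,0,-195,55),st["contact_force"])
```

```text
1.95 [  -1.27767589 -229.75366433   55.30290194] (array([3.48, 0.1 , 0.03]), array([-0.1,  0.1, -0.5])) [0.29223332 0.2737951  0.28382173]
```

Emit:
{"name": "carry_out", "arguments": {
  "rows": [
    [[1,0,0],[0,0,0],0.6],
    [[2,0.1,0],[0,0,0],0.6],
    [[3,0.1,0],[0,0,0],0.6],
    [[3.5,0.1,0],[0,0,0],0.6],
    [[4,0.1,0],[0,0,0],0.6],
    [[4.5,0.1,0],[0,0,0],0.6],
    [[5,0.1,0],[0,0,0],0.6],
    [[5.5,0.1,0],[0,0,0],0.6],
    [[6,0.1,0],[0,0,0],0.6],
    [[6.5,0.1,0],[0,0,0],0.6],
    [[7,0.1,0],[0,0,0],0.6],
    [[7.5,0.1,0],[0,0,0],0.6]
  ]
}}

```text
clock: 3.15
tool_pos: [0.4775, -0.1202, 0.0557]
eef_rot: [0.788, 0.616, -0.0, -0.0]
contact_force: [-1.5, -2.6, 3.3]
opening: 0.399
finger_force: 1.7
```

Run:
```python
from plant import r
from h import *
st=r.get_state();print(st["clock"],T(st["tool_pos"]),rel(st,0,-50,55),G.T@st["contact_force"])
```

```text
3.15 [   0.80958841 -153.29208637   55.67322331] (array([10.33, -0.15,  0.07]), array([-0. ,  0. , -0.4])) [-2.85567397 -0.84480131 -3.33740878]
```

Emit:
{"name": "carry_out", "arguments": {
  "rows": [
    [[0.8,0,0],[0,0,0],0.6],
    [[1.6,0,0],[0,0,0],0.6],
    [[2.4,0,0],[0,0,0],0.6],
    [[3.2,-0.1,0],[0,0,0],0.6],
    [[4,-0.1,0],[0,0,0],0.6],
    [[4.8,-0.1,0],[0,0,0],0.6],
    [[5.6,-0.1,0],[0,0,0],0.6],
    [[6.4,-0.1,0],[0,0,0],0.6],
    [[7.2,-0.1,0],[0,0,0],0.6],
    [[8,-0.1,0],[0,0,0],0.6],
    [[8.8,-0.1,0],[0,0,0],0.6],
    [[9.6,-0.1,0],[0,0,0],0.6]
  ]
}}

```text
clock: 4.35
tool_pos: [0.4998, -0.0264, 0.0557]
eef_rot: [0.788, 0.616, -0.0, -0.0]
contact_force: [0.3, -2.1, 1.2]
opening: 0.406
finger_force: 1.1
```

Run:
```python
from plant import r
from h import *
st=r.get_state();print(st["clock"],T(st["tool_pos"]),rel(st,0,-19,55),G.T@st["contact_force"])
```

```text
4.35 [  0.4726554  -56.91116009  55.67680179] (array([ 3.79, -0.07,  0.07]), array([-0. , -0. , -0.4])) [-1.98613293  0.82894585 -1.20129618]
```

Now slow, with small steps near home.

Emit:
{"name": "carry_out", "arguments": {
  "rows": [
    [[0.3,0,0],[0,0,0],0.6],
    [[0.6,0,0],[0,0,0],0.6],
    [[0.9,0,0],[0,0,0],0.6],
    [[1.2,0,0],[0,0,0],0.6],
    [[1.5,0,0],[0,0,0],0.6],
    [[1.8,0,0],[0,0,0],0.6],
    [[2.1,0,0],[0,0,0],0.6],
    [[2.3,0,0],[0,0,0],0.6],
    [[2.5,0,0],[0,0,0],0.6],
    [[2.7,0,0],[0,0,0],0.6],
    [[2.9,0,0],[0,0,0],0.6]
  ]
}}

```text
clock: 5.45
tool_pos: [0.5068, 0.0012, 0.0557]
eef_rot: [0.788, 0.616, -0.0, -0.0]
contact_force: [-0.9, -1.0, -0.4]
opening: 0.399
finger_force: 0.8
```

Emit:
{"name": "carry_out", "arguments": {
  "rows": [
    [[0.2,0,0],[0,0,0],0.6],
    [[0.4,0,0],[0,0,0],0.6],
    [[0.6,0,0],[0,0,0],0.6]
  ]
}}

```text
clock: 5.75
tool_pos: [0.5083, 0.0073, 0.0557]
eef_rot: [0.788, 0.616, 0.0, -0.0]
contact_force: [0.4, 0.1, 0.3]
opening: 0.399
finger_force: 0.4
```

Run:
```python
from plant import r
from h import *
st=r.get_state();print(st["clock"],T(st["tool_pos"]),rel(st,0,-19,55),G.T@st["contact_force"])
```

```text
5.75 [  0.82422139 -22.17804673  55.73799485] (array([ 0.32, -0.08,  0.07]), array([ 0. , -0. , -0.4])) [ 0.1759773   0.32475173 -0.31226525]
```

Emit:
{"name": "carry_out", "arguments": {
  "rows": [
    [[0.15,0,0],[0,0,0],0.6],
    [[0.3,0,0],[0,0,0],0.6],
    [[0.3,0,0],[0,0,0],0.6]
  ]
}}

```text
clock: 6.05
tool_pos: [0.509, 0.0099, 0.0557]
eef_rot: [0.788, 0.616, 0.0, 0.0]
contact_force: [-0.8, -1.2, -0.1]
opening: 0.399
finger_force: 0.6
```

Run:
```python
from plant import r
from h import *
st=r.get_state();print(st["clock"],T(st["tool_pos"]),G.T@st["contact_force"])
a=r.snapshot("scene")["image"][:,:,::-1];b=r.snapshot("top")["image"][:,:,::-1]
a=cv2.resize(a[150:280,170:370],(800,520),interpolation=cv2.INTER_CUBIC)[:300*2];cv2.imwrite("pics/a2.png",a)
```

```text
6.05 [  0.82598901 -19.46492901  55.74983083] [-1.36167785 -0.45371878  0.05336545]
```

View pics/a2.png

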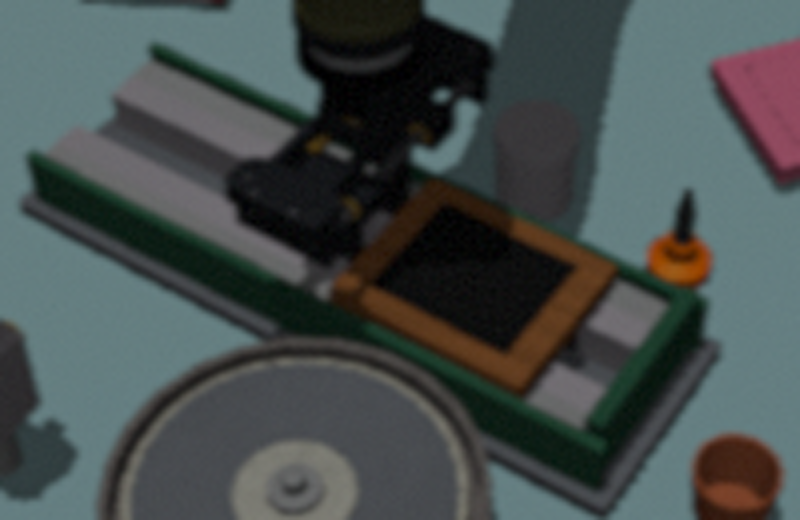

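The board is still sitting high, with a dark patch at (572,350) just ahead of its front edge, and the force is still only friction. I'll continue in small steps.

Emit:
{"name": "carry_out", "arguments": {
  "rows": [
    [[0.15,0,0],[0,0,0],0.6],
    [[0.3,0,0],[0,0,0],0.6],
    [[0.45,0,0],[0,0,0],0.6],
    [[0.45,0,0],[0,0,0],0.6]
  ]
}}

```text
clock: 6.55
tool_pos: [0.5094, 0.0118, 0.0557]
eef_rot: [0.788, 0.615, -0.002, 0.001]
contact_force: [-1.2, -5.7, 1.6]
opening: 0.402
finger_force: 3.1
```

Emit:
{"name": "carry_out", "arguments": {
  "rows": [
    [[0.15,0,0],[0,0,0],0.6],
    [[0.3,0,0],[0,0,0],0.6],
    [[0.3,0,0],[0,0,0],0.6]
  ]
}}

```text
clock: 6.85
tool_pos: [0.5094, 0.012, 0.0557]
eef_rot: [0.789, 0.614, -0.003, 0.002]
contact_force: [-1.3, -10.4, 3.0]
opening: 0.4
finger_force: 5.5
```

Run:
```python
from plant import r
from h import *
st=r.get_state();print(st["clock"],T(st["tool_pos"]),G.T@st["contact_force"])
```

```text
6.85 [  0.75983989 -17.33208727  55.72660741] [-10.45143949   1.19375513  -2.98494603]
```

Force is rising to 10 N while motion has stopped, with the face at about y = -8 against -10 expected. I'm backing off and raising to check the drop.

Emit:
{"name": "carry_out", "arguments": {
  "rows": [
    [[-0.6,0,0],[0,0,0],0.6],
    [[-1.5,0,0],[0,0,0],0.6],
    [[-2.5,0,0],[0,0,0],0.6],
    [[-3,0,-2],[0,0,0],0.6],
    [[-3,0,-5],[0,0,0],0.6],
    [[-3,0,-8],[0,0,0],0.6],
    [[-3,0,-8],[0,0,0],0.6]
  ]
}}

```text
clock: 7.55
tool_pos: [0.5056, -0.0121, 0.1388]
eef_rot: [0.788, 0.616, 0.003, 0.002]
contact_force: [1.1, -0.0, -0.4]
opening: 0.399
finger_force: 0.0
```

Run:
```python
from plant import r
from h import *
st=r.get_state();print(st["clock"],T(st["tool_pos"]),rel(st,0,55,100),G.T@st["contact_force"])
S=r.snapshot("scene");a=np.ascontiguousarray(S["image"][:,:,::-1])
k=5;o=np.array([225,175]);a=cv2.resize(a[175:280,225:365],None,fx=k,fy=k,interpolation=cv2.INTER_CUBIC)
for z,c in((65,(255,0,255)),(73,(255,255,0))):
    q=[((proj(S,W(x,y,z))-o)*k+2).astype(int) for x,y in((-58,-10),(58,-10),(58,130),(-58,130))]
    cv2.polylines(a,[np.array(q)],True,c,1)
for f in((-60,-68),(60,68)):
    q=[((proj(S,W(x,y,57))-o)*k+2).astype(int) for x,y in((f[0],-200),(f[0],174))];cv2.polylines(a,[np.array(q)],False,(0,255,255),1)
cv2.imwrite("pics/a3.png",a)
cv2.imwrite("pics/w3.png",r.snapshot("wrist")["image"][:,:,::-1])
```

```text
7.55 [  2.73457965 -41.5886948  138.75637887] (array([ 9.65, -0.37,  3.9 ]), array([ 0.4, -0.2, -0.4])) [0.2308529  1.10351558 0.37210536]
```

View pics/a3.png

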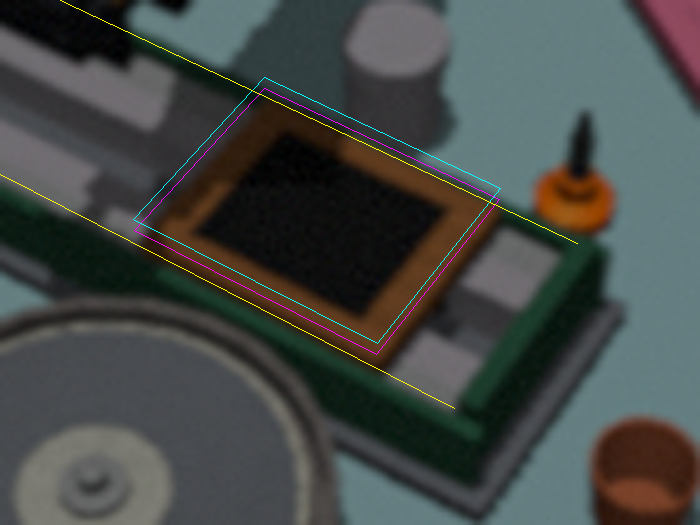

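View pics/w3.png

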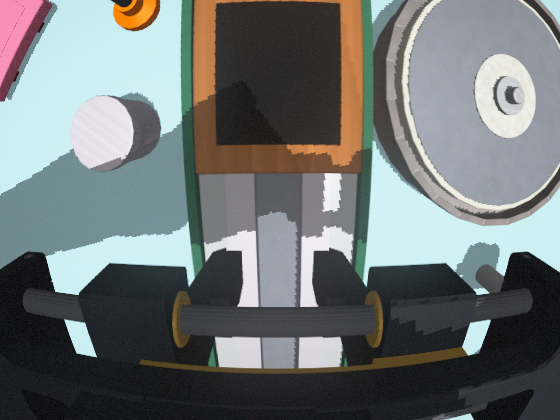

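Both views show the board level and sitting just proud of the fences: the near side face, visible earlier, is now hidden. It matches the 65 mm overlay within the calibration error, so it has dropped. Pressing will confirm the height.

Emit:
{"name": "carry_out", "arguments": {
  "rows": [
    [[2,-0.1,1],[0,0,0],0.6],
    [[4,-0.2,2],[0,0,0],0.6],
    [[6,-0.3,3],[0,0,0],0.6],
    [[8,-0.4,4],[0,0,0],0.6],
    [[9.6,-0.4,5],[0,0,0],0.6],
    [[9.6,-0.4,6],[0,0,0],0.6],
    [[9.6,-0.4,6],[0,0,0],0.6]
  ]
}}

```text
clock: 8.35
tool_pos: [0.521, 0.0812, 0.0736]
eef_rot: [0.788, 0.616, -0.002, -0.001]
contact_force: [-0.2, 0.4, -0.1]
opening: 0.397
finger_force: 0.0
```

Run:
```python
from plant import r
from h import *
st=r.get_state();print(st["clock"],T(st["tool_pos"]),rel(st,0,58,65),G.T@st["contact_force"])
```

```text
8.35 [-4.22488131 52.62741631 73.60592302] (array([0.54, 0.42, 0.86]), array([-0.2,  0.2, -0.4])) [ 0.34785013 -0.28818473  0.0983811 ]
```

Emit:
{"name": "carry_out", "arguments": {
  "rows": [
    [[0.3,0.3,0.2],[0,0,0],0.6],
    [[0.3,0.3,0.4],[0,0,0],0.6],
    [[0.3,0.3,0.6],[0,0,0],0.6],
    [[0.3,0.3,0.75],[0,0,0],0.6],
    [[0.3,0.3,0.75],[0,0,0],0.6]
  ]
}}

```text
clock: 8.85
tool_pos: [0.5263, 0.0838, 0.0682]
eef_rot: [0.788, 0.616, -0.0, 0.0]
contact_force: [-0.0, 0.0, 0.6]
opening: 0.401
finger_force: 0.0
```

Emit:
{"name": "carry_out", "arguments": {
  "rows": [
    [[0,0,0.1],[0,0,0],0.6],
    [[0,0,0.2],[0,0,0],0.6],
    [[0,0,0.3],[0,0,0],0.6],
    [[0,0,0.3],[0,0,0],0.6]
  ]
}}

```text
clock: 9.25
tool_pos: [0.5265, 0.0842, 0.0655]
eef_rot: [0.788, 0.616, 0.0, 0.0]
contact_force: [-0.9, -0.6, 4.0]
opening: 0.4
finger_force: 1.8
```

Contact is at z = 65.5 mm, which is the dropped height. I'm pressing harder.

Emit:
{"name": "carry_out", "arguments": {
  "rows": [
    [[0,0,0.2],[0,0,0],0.6],
    [[0,0,0.4],[0,0,0],0.6],
    [[0,0,0.6],[0,0,0],0.6],
    [[0,0,0.6],[0,0,0],0.6],
    [[0,0,0.6],[0,0,0],0.6]
  ]
}}

```text
clock: 9.75
tool_pos: [0.5265, 0.0842, 0.0652]
eef_rot: [0.788, 0.616, 0.001, 0.001]
contact_force: [-11.4, -1.7, 61.5]
opening: 0.399
finger_force: 30.5
```

More than needed, so I'm easing off.

Emit:
{"name": "carry_out", "arguments": {
  "rows": [
    [[0,0,-0.35],[0,0,0],0.6],
    [[0,0,-0.35],[0,0,0],0.6],
    [[0,0,-0.35],[0,0,0],0.6],
    [[0,0,-0.35],[0,0,0],0.6],
    [[0,0,-0.35],[0,0,0],0.6]
  ]
}}

```text
clock: 10.25
tool_pos: [0.5269, 0.0843, 0.0654]
eef_rot: [0.788, 0.616, 0.001, 0.001]
contact_force: [-4.3, -1.4, 27.1]
opening: 0.404
finger_force: 13.5
```

Run:
```python
from plant import r
from h import *
st=r.get_state();print(st["clock"],T(st["tool_pos"]),st["contact_force"])
a=r.snapshot("top")["image"][:,:,::-1][120:290,170:430];cv2.imwrite("pics/t4.png",cv2.resize(a,None,fx=3,fy=3,interpolation=cv2.INTER_CUBIC))
```

```text
10.25 [ 0.71131485 57.0532975  65.35736565] [-4.33088924 -1.3802533  27.05480524]
```

View pics/t4.png

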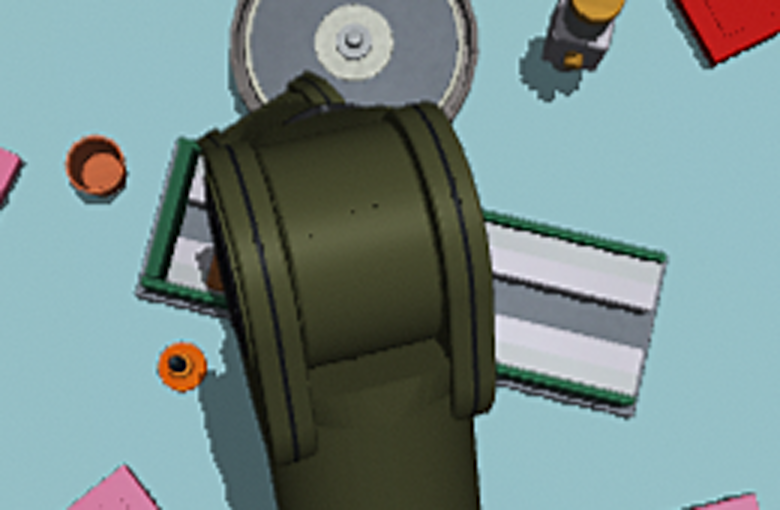

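The arm hides the board and the pot. The dop (182,367) and cup (96,168) are where they started, and the earlier view showed the pot standing. The press is steady at 27 N, so I'm handing in.

```bash
python3 -c "
from plant import r
print(r.finish_job())"
```

```text
the job is handed in; nothing more can be done
None
```

The board is home in its notches (fingertips met its top at 65 mm, the dropped height), and the job was handed in at about 10 s with the fingertips pressing it down at about 27 N after a brief 61 N peak; the dop and cup had not moved, and the pot was still standing when last seen, before the press.

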